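# Set the cutting board out over the scrap pan

### The arm

A 6-joint arm with a two-finger parallel gripper is mounted at the origin on the work surface. World frame = base frame: x ahead of the robot, y to its left, z up, the work surface at z = 0. Lengths are in m, angles in degrees, forces in N, time in s.
With the tool pointing down it reaches from about 0.325 to 0.775 m from the base axis. Payload 5.5 kg.
Tool frame: the origin (TCP) lies at the centre of the arm's flange, where the gripper is bolted on; the fingertips stand 182 mm ahead of it and the grasp point (between the pads) lies 163 mm ahead of it; z points along the fingers, y is the direction in which the jaws open and shut (so a half turn about z gives the same grasp; the last joint's range is limited). The gripper opens to 88 mm and grips with 3 to 60 N. Pads are 20 mm wide; open, the fingers measure 115 mm over their backs; the gripper's body (75 mm by 178 mm) begins 61 mm behind the grasp point.
Start: joints at [-69.597, 5.22, 70.514, -0, 104.267, -3.249], TCP at [0.241, -0.55, 0.405] pointing down, gripper open.
Joint ranges: [-164.24, 164.24], [-49.07, 125.15], [9.68, 141.18], [-86.29, 266.29], [3.28, 154.24], [-151.56, 151.56]. Speed limits (degrees/s): [147.25, 147.25, 172.46, 180, 180, 180].

### API

Orientations are given as [roll, pitch, yaw] about the fixed x, y, z axes, in that order (R = Rz(yaw) Ry(pitch) Rx(roll)).
In Python, from station import r gives the robot as it stands. The module is installed in compiled form; this text tells all that it offers. Calls block until the motion is done:
- r.reach(position, orientation): joint-space move of the TCP to a pose.
- r.servo_line(position, rotation=None, speed=0.15): straight line of the TCP; rotation=None keeps the orientation; speed is the mean speed in m/s.
- r.move_joints(angles): joint-space move.
- r.let_go() and r.grab(squeeze=None): open the fingers fully, or close them until they stop; squeeze is the grip in N (None keeps the last).
- r.wait(seconds).
- r.inverse_kinematics(position, orientation): joint angles nearest the present ones, or None.
- r.sense(): the state.
- r.snapshot(name): name is "scene" or "top" or "wrist"; returns a dict with "frame" (480x640x3 uint8, red, green, blue), "fx", "fy", "cx", "cy" (pixels), "R" (3x3) and "t" (3): a world point X has camera coordinates R X + t. Camera axes: x right, y down, z forward; pixel columns grow to the right and rows downward; lengths in m; the calibration is good to about 2 mm. A picture is of the moment at which its call begins. There is no depth.
A pose or a line that the arm cannot do raises r.IKError and nothing moves.
- r.hand_in(): hands the job in, once; it reports no verdict.
The state is a dict: "clock": time; "joints": joint angles; "joint_vel": joint speeds; "joint_torque": joint torques, N m; "tcp_pos": TCP position; "orientation": TCP orientation; "contact_force": force on the tool from outside, world axes, zero at the start; "torque": the same for the moment, N m; "opening": finger opening in m.
Only numpy, scipy, OpenCV 4.12 (cv2) and the standard library are available. Lean on these libraries where they do the work, as an engineer would, in place of code of your own. Each camera call takes 0.05 s, during which the arm holds its last target.

### The job

Get the chopping station ready for trimming vegetables. Push the black scrap pan along the counter until it stands snug and square against the side of the chopping block, and slide the thin white cutting board across the block until its end hangs about 4 cm out over the pan, square to the block's edge and still lying flat. Only push or drag the two with the fingers: do not lift or tip either of them, and leave everything else standing where it is.

Things in the scene. Friction and masses are not known exactly. Their poses are not given: they have to be found in the camera images.
- block_edge (a point): Fixed chopping block of pale wood, 420 mm along its x, 300 mm along its y, top 80 mm above the counter, turned up to 0.1 rad. This point: middle of the top edge of its pan side (the robot's right). Axes: x along that edge, roughly away from the robot; y across the top, away from the pan; z up. The top spans x -210 to 210 mm, y 0 to 300 mm from here.
- board_center (a point): Centre, half-way up, of the thin white plastic cutting board lying loose and flat on the block: 140 mm along its x, 240 mm along its y, 8 mm thick, about 0.26 kg, an 18 mm hanging hole in a corner far from the pan. Its -y points to the pan. Starts up to 0.2 rad askew, its pan end short of the block's edge. A push of 1 to 3 N slides it.
- board_end (a point): Middle of the cutting board's pan end (its -y end face), 120 mm from the board's centre, half-way up its thickness; the board's axes. Overhang = how far this point lies beyond block_edge along the block's -y.
- pan_rim (a point): Centre of the mouth, at rim height, of the loose black food pan for scraps: open, 265 mm along its x, 162 mm along its y over the rim, 65 mm tall, about 0.42 kg. The flat 4 mm rim is its widest part; walls 10 mm farther in. Stands on the counter beside the block, 30 to 80 mm off, askew up to 0.15 rad; its +y points to the block. Snug: this point 81 mm from the block's side.
- ramekin: White ceramic ramekin, 64 mm across, 40 mm tall, standing on the far end of the block. Leave it alone. Origin: centre of its underside.
- shaker: Steel shaker, 44 mm across, 80 mm tall, standing on the far end of the block. Leave it alone. Origin: centre of its underside.
- squeeze_bottle: Clear squeeze bottle, 58 mm across, 176 mm tall, on the counter beyond the pan's far end. Leave it alone. Origin: centre of its underside.
- jar: Glass jar with dark cap, 64 mm across, 85 mm tall, on the counter left of the block, nearer the robot than the bowl. Leave it alone. Origin: centre of its underside.
- bowl: Small blue bowl, 120 mm across, 50 mm tall, on the counter left of the block. Leave it alone. Origin: centre of its underside.
- tub: White food tub with a grey lid, 178 x 123 x 60 mm, on the counter to the right of the pan. Leave it alone. Origin: centre of its underside.

How it is judged (in metres and radians):
At the end, for the whole second after the job is handed in: At rest: board flat on the block, its end 28 to 52 mm past the block's edge, square within 0.1 rad, that end wholly over the pan (centred within 60 mm); pan on the counter, rim within 10 mm of the block's side, parallel within 0.08 rad (y of board_end in the frame of block_edge between -0.052 and -0.028 m and angle between the y axis of board_center and the y axis of block_edge, either way round below 0.1 rad and height (world z) of board_center between 0.081 and 0.087 m and angle between each of board_center, pan_rim's own z axis and vertical below 0.04 rad and x of board_end in the frame of pan_rim between -0.06 and 0.06 m and y of pan_rim in the frame of block_edge above -0.091 m and angle between the y axis of pan_rim and the y axis of block_edge, either way round below 0.08 rad and height (world z) of pan_rim below 0.068 m and linear speed of each of board, pan below 0.01 m/s); the robot touches nothing.
It fails at once if the cutting board is lifted or tipped (height (world z) of board_center above 0.096 m or angle between board_center's own z axis and vertical above 0.15 rad).
It fails at once if the pan is lifted or tipped (height (world z) of pan_rim above 0.08 m or angle between pan_rim's own z axis and vertical above 0.2 rad).
It fails at once if a bystander is moved more than 30 mm or knocked over (distance of any of ramekin, shaker, squeeze_bottle, jar, bowl, tub from where it was at the start of the episode above 0.03 m or angle between any of ramekin, shaker, squeeze_bottle, jar, bowl, tub's own z axis and vertical above 0.35 rad).
It also fails if it takes over 51 s, if anything falls off the work surface, if the arm or the gripper's body presses on something with over 40 N, if the wrist force passes 120 N, or if a joint passes its speed limit or range.

## Working session

There is one attempt and no reset: what is moved stays moved. The work goes in short steps, each a Python script; the robot and the scene stay as the last script left them, time stands still between calls to the robot, and variables do not carry over. Pictures are saved under pics/ and viewed, and the job is handed in when it is done.

```bash
mkdir -p pics; ls; python3 - <<'E'
from station import r
import cv2
for n in ["scene","top","wrist"]:
    s=r.snapshot(n); cv2.imwrite(f"pics/{n}0.png",s["frame"][:,:,::-1])
    print(n,s["fx"],s["fy"],s["cx"],s["cy"],s["R"],s["t"])
print(r.sense())
E
```

```text
pics
scene 480.9699696881084 480.9699696881084 322.6911144654732 242.31596424056661 [[-0.53141148  0.84696856  0.0156876 ]
 [ 0.46661738  0.3081244  -0.82905221]
 [-0.70701489 -0.43324776 -0.55895109]] [ 0.35809314 -0.16389809  1.70412295]
top 458.04715903997743 458.04715903997743 318.94811784126324 245.74317724033196 [[ 0.01735134 -0.99972119  0.01601488]
 [-0.9893931  -0.01947808 -0.143951  ]
 [ 0.1442228  -0.01334727 -0.98945522]] [-0.05865505  0.59602671  1.05992473]
wrist 410.9459715772943 410.9459715772943 317.30261012685384 237.04852142283033 [[ 0.40152967 -0.91584473 -0.00153127]
 [-0.88177329 -0.38704262  0.26958093]
 [-0.24748694 -0.10689451 -0.96297652]] [-0.60006999 -0.03363034  0.39079827]
{'clock': 0.15, 'joints': array([-6.95974466e+01,  5.25268821e+00,  7.05640474e+01,  1.34450328e-03,
        1.04269081e+02, -3.24574098e+00]), 'joint_vel': array([-0.07832079, -0.0736873 , -0.24511084,  0.02838313,  0.04878405,
        0.06270442]), 'joint_torque': array([ 1.20216213e-03, -4.47046494e+01, -4.06905520e+01,  6.99600088e-02,
        2.74676608e-02, -1.02951803e-04]), 'tcp_pos': array([ 0.24071761, -0.54964183,  0.40379133]), 'orientation': array([-1.79914395e+02, -6.16021361e-03,  2.36486202e+01]), 'contact_force': array([ 0.36375752, -0.63705355, -0.01927414]), 'torque': array([-0.01124095, -0.01546556,  0.02085179]), 'opening': 0.08778245370867097}
```

View pics/top0.png

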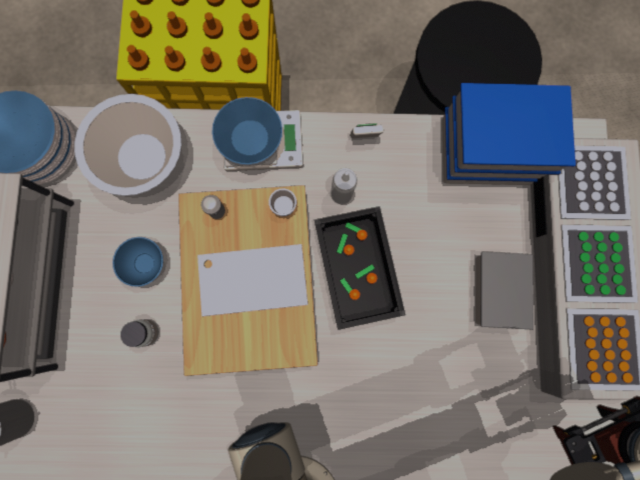

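View pics/scene0.png

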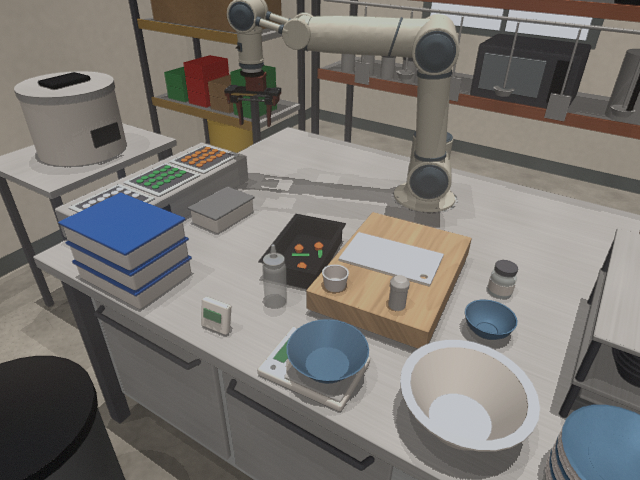

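View pics/wrist0.png

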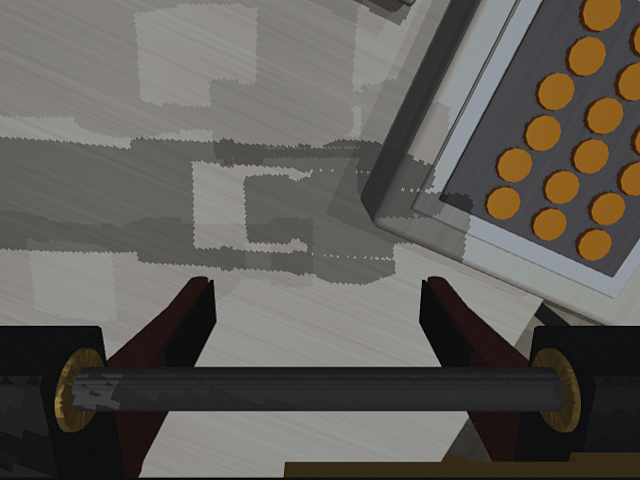

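```bash
cat > h.py <<'E'
import numpy as np, cv2
def ray(s,px,z):
    px=np.atleast_2d(np.asarray(px,float))
    d=np.c_[(px[:,0]-s["cx"])/s["fx"],(px[:,1]-s["cy"])/s["fy"],np.ones(len(px))]
    R=np.array(s["R"]);t=np.array(s["t"]);c=-R.T@t
    D=d@R
    return c+D*((z-c[2])/D[:,2])[:,None]
def proj(s,X):
    X=np.atleast_2d(X); c=X@np.array(s["R"]).T+np.array(s["t"])
    return np.c_[s["fx"]*c[:,0]/c[:,2]+s["cx"],s["fy"]*c[:,1]/c[:,2]+s["cy"]]
def big(m):
    cs,_=cv2.findContours(m.astype(np.uint8),cv2.RETR_EXTERNAL,cv2.CHAIN_APPROX_NONE)
    return max(cs,key=cv2.contourArea)
def rectw(s,c,z):
    """fit rectangle in world coords at height z to contour px; returns centre, size, angle of x axis(mod 90, near 0) rad"""
    W=ray(s,c.reshape(-1,2),z)[:,:2]
    (cx,cy),(w,h),a=cv2.minAreaRect((W*1000).astype(np.float32))
    while a>45: a-=90; w,h=h,w
    while a<-45: a+=90; w,h=h,w
    return np.array([cx,cy])/1000,(w,h),np.deg2rad(a)
def masks(s):
    f=s["frame"]; hsv=cv2.cvtColor(f,cv2.COLOR_RGB2HSV); H,S,V=cv2.split(hsv)
    roi=np.zeros(H.shape,bool); roi[170:400,160:445]=1
    wood=(H>10)&(H<28)&(S>75)&roi
    white=(S<40)&(V>140)&roi
    dark=(V<70)&roi
    return wood,white,dark
E
python3 - <<'E'
from station import r
from h import *
s=r.snapshot("top"); R=np.array(s["R"]); print("cam",-R.T@s["t"])
f=s["frame"]; hsv=cv2.cvtColor(f,cv2.COLOR_RGB2HSV)
for p in [(250,350),(250,280),(260,390),(325,300),(325,225),(360,300)]: print(p,hsv[p[1],p[0]])
wood,white,dark=masks(s)
k=np.ones((3,3),np.uint8)
cw=big(wood)
fill=np.zeros(f.shape[:2],np.uint8); cv2.drawContours(fill,[cw],-1,1,-1)
fill=cv2.erode(fill,np.ones((7,7)))
cb=big(white&(fill>0)); cp=big(dark)
print("block",rectw(s,cw,.08)); print("board",rectw(s,cb,.088)); print("pan",rectw(s,cp,.065))
im=f[:,:,::-1].copy()
for c,col in((cw,(255,0,0)),(cb,(0,0,255)),(cp,(0,255,0))): cv2.drawContours(im,[c],-1,col,1)
cv2.imwrite("pics/c1.png",cv2.resize(im[150:420,140:460],None,fx=2.4,fy=2.2))
E
```

```text
cam [ 0.43785715 -0.03288214  1.13548606]
(250, 350) [ 24  99 168]
(250, 280) [120  13 176]
(260, 390) [ 12  25 153]
(325, 300) [ 10  24 162]
(325, 225) [150  23  11]
(360, 300) [ 0 14 53]
block (array([0.51533661, 0.11906967]), (417.92144775390625, 298.95172119140625), np.float64(0.09109526433178818))
board (array([0.51020929, 0.10454923]), (139.9290313720703, 240.35890197753906), np.float64(0.12589204391097944))
pan (array([ 0.54666333, -0.1414866 ]), (262.01904296875, 159.0107421875), np.float64(0.22745341481348133))
```

View pics/c1.png

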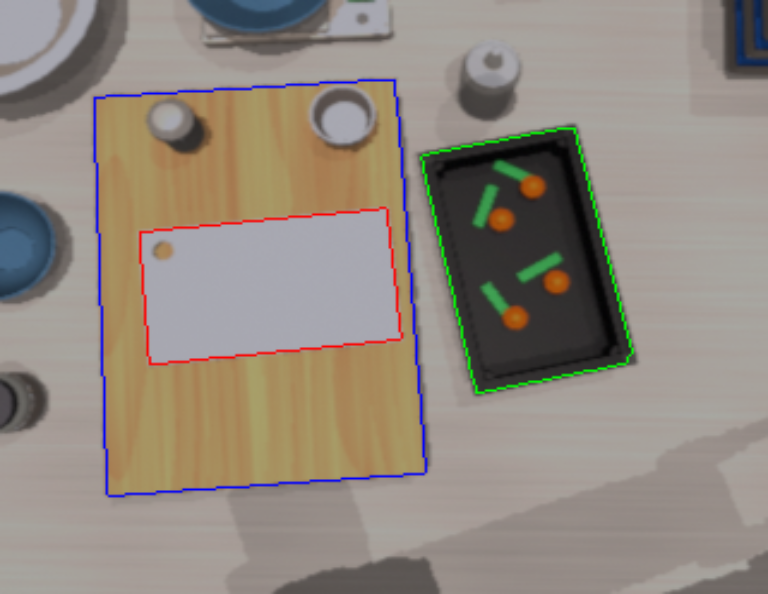

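```bash
cat >> h.py <<'E'
def refine(s,c,z):
    ctr,(w,h),a=rectw(s,c,z)
    W=ray(s,c.reshape(-1,2),z)[:,:2]
    ux=np.array([np.cos(a),np.sin(a)]);uy=np.array([-np.sin(a),np.cos(a)])
    P=(W-ctr)@np.c_[ux,uy]*1000; out={}
    for n,ax,v in(("x+",0,w/2),("x-",0,-w/2),("y+",1,h/2),("y-",1,-h/2)):
        m=(abs(P[:,ax]-v)<6)&(abs(P[:,1-ax])<(h if ax==0 else w)/2-12)
        vx,vy,x0,y0=cv2.fitLine(P[m].astype(np.float32),cv2.DIST_HUBER,0,.01,.01).ravel()
        d=np.array([vx,vy]); 
        if d[1-ax]<0:d=-d
        off=(np.array([x0,y0])-np.array([x0,y0])[1-ax]/d[1-ax]*d)[ax]   # at midline
        ang=np.arctan2(-d[0],d[1]) if ax==0 else np.arctan2(d[1],d[0])
        out[n]=(off,a+ang)
    yaw=(out["x+"][1]*h+out["x-"][1]*h+(out["y+"][1]+out["y-"][1])*w)/(2*(w+h))
    c2=ctr+ux*(out["x+"][0]+out["x-"][0])/2e3+uy*(out["y+"][0]+out["y-"][0])/2e3
    return c2,yaw,(out["x+"][0]-out["x-"][0],out["y+"][0]-out["y-"][0]),[round(float(out[k][1]),3) for k in out]
class F:
    def __init__(s,o,a): s.o=np.array(o);s.a=a;s.M=np.array([[np.cos(a),-np.sin(a)],[np.sin(a),np.cos(a)]])
    def w(s,p): return s.o+s.M@np.array(p)
    def l(s,p): return s.M.T@(np.array(p)-s.o)
E
python3 - <<'E'
from station import r
from h import *
np.set_printoptions(precision=4,suppress=True)
s=r.snapshot("top"); f=s["frame"]
wood,white,dark=masks(s)
cw=big(wood)
fill=np.zeros(f.shape[:2],np.uint8); cv2.drawContours(fill,[cw],-1,1,-1)
fill=cv2.erode(fill,np.ones((7,7)))
cb=big(white&(fill>0)); cp=big(dark)
B=refine(s,cw,.08);b=refine(s,cb,.088);p=refine(s,cp,.065)
print(B);print(b);print(p)
e=F(B[0],B[1]); e=F(e.w([0,-.15]),B[1]); print("edge",e.o,e.a)
print("board in block",e.l(b[0]),b[1]-e.a,"pan",e.l(p[0]),p[1]-e.a)
sc=r.snapshot("scene"); im=sc["frame"][:,:,::-1].copy()
def draw(c,a,w,h,z,col):
    g=F(c,a); q=np.array([[*g.w([i*w/2,j*h/2]),z] for i,j in((1,1),(1,-1),(-1,-1),(-1,1))])
    cv2.polylines(im,[proj(sc,q).round().astype(int)],True,col,1)
draw(B[0],B[1],.42,.3,.08,(255,0,0));draw(b[0],b[1],.14,.24,.088,(0,0,255));draw(p[0],p[1],.265,.162,.065,(0,255,0))
cv2.imwrite("pics/s1.png",cv2.resize(im[190:350,240:500],None,fx=3,fy=3))
np.save("edge.npy",[*e.o,e.a])
for yw in(90,-90):
  for l in([p[0][0]-0,0],):
    for pt,z in((e.w([.0075,-.245]),.215),(e.w([-.006,.3]),.27)):
      print(yw,pt,r.inverse_kinematics([*pt,z],[180,0,np.rad2deg(e.a)+yw]))
# others
for n,px,z in(("bottle",(344,180),.17),("shaker",(212,203),.16),("ramekin",(283,203),.12),("bowl",(138,262),.05),("jar",(134,333),.085),("tub",(505,290),.06)):
    w=ray(s,px,z)[0][:2]; print(n,w,"block fr",e.l(w))
E
```

```text
(array([0.5153, 0.1191]), np.float64(0.09082016138062515), (np.float32(415.5619), np.float32(296.6233)), [0.09, 0.091, 0.091, 0.091])
(array([0.5102, 0.1047]), np.float64(0.12509705154138356), (np.float32(137.59216), np.float32(237.95026)), [0.124, 0.126, 0.124, 0.125])
(array([ 0.5467, -0.1416]), np.float64(0.22793580121505383), (np.float32(259.4798), np.float32(156.58276)), [0.228, 0.227, 0.228, 0.228])
edge [ 0.5289 -0.0303] 0.09082016138062515
board in block [-0.0064  0.1362] 0.03427689016075841 pan [ 0.0076 -0.1124] 0.13711563983442868
90 [ 0.5586 -0.2736] [-29.2284  11.1297  83.3732   0.      85.4971 -34.4321]
90 [0.4957 0.2679] [24.9301  0.4966 89.0463 -0.     90.457  19.7265]
-90 [ 0.5586 -0.2736] [-29.2284  11.1297  83.3732  -0.      85.4971 145.5679]
-90 [0.4957 0.2679] None
bottle [ 0.7243 -0.0979] block fr [ 0.1884 -0.0851]
shaker [0.6693 0.188 ] block fr [0.1596 0.2047]
ramekin [0.6822 0.0367] block fr [0.1588 0.0528]
bowl [0.5488 0.3802] block fr [0.057 0.407]
jar [0.3852 0.364 ] block fr [-0.1073  0.4057]
tub [ 0.4979 -0.4874] block fr [-0.0723 -0.4524]
```

View pics/s1.png

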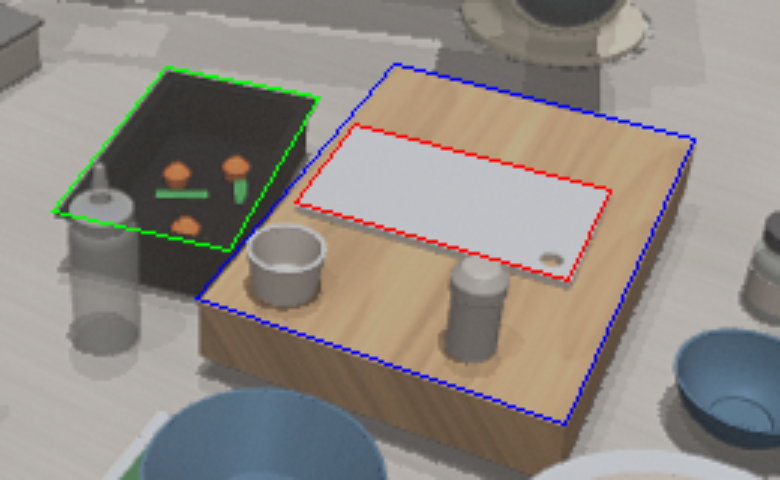

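```bash
cat > p1.py <<'E'
from station import r
from h import *
np.set_printoptions(precision=2,suppress=True)
ex,ey,ea=np.load("edge.npy"); e=F([ex,ey],ea); yaw=np.rad2deg(ea)+90; O=[180,0,yaw]
r.reach([*e.w([.0076,-.25]),.30],O)
r.servo_line([*e.w([.0076,-.25]),.215],O,speed=.12)
s0=r.sense(); f0=s0["contact_force"]; print(s0["clock"],s0["tcp_pos"],f0,s0["opening"])
y=-.25
def go(y,sp):
    r.servo_line([*e.w([.0076,y]),.215],O,speed=sp); s=r.sense()
    f=e.M.T@(s["contact_force"]-f0)[:2]; print(round(y,4),"clk",round(s["clock"],2),"ytcp",(e.l(s["tcp_pos"][:2])*1e3),"F",f,(s["contact_force"]-f0)[2]); return f
go(-.215,.05)
for y in np.arange(-.205,-.1799,.005): 
    f=go(y,.03)
    if abs(f[1])>8: break
sn=r.snapshot("top"); cv2.imwrite("pics/t2.png",cv2.resize(sn["frame"][150:400,160:480,::-1],None,fx=2.4,fy=2.4))
E
python3 p1.py
```

```text
2.7417 [ 0.56 -0.28  0.22] [-0.51  0.59 -0.34] 0.08759781157438806
-0.215 clk 3.59 ytcp [   7.6  -215.03] F [-0.14 -0.44] 0.8808153258210548
-0.205 clk 4.08 ytcp [   7.64 -204.76] F [ 0.77 -0.63] 0.07725057275057634
-0.2 clk 4.39 ytcp [   7.64 -199.72] F [ 0.71 -0.47] -0.15717472095347285
-0.195 clk 4.71 ytcp [   7.65 -194.71] F [ 1.6  -0.35] 0.4010487282712918
-0.19 clk 5.03 ytcp [   7.66 -189.67] F [ 0.51 -0.6 ] 0.33374341261797114
-0.185 clk 5.34 ytcp [   7.65 -184.7 ] F [ 0.52 -0.52] 0.2051411996090299
-0.18 clk 5.66 ytcp [   7.65 -179.7 ] F [ 1.48 -1.24] -0.1265092811777292
```

```bash
ls pics
```

```text
c1.png
s1.png
scene0.png
t2.png
top0.png
wrist0.png
```

View pics/t2.png

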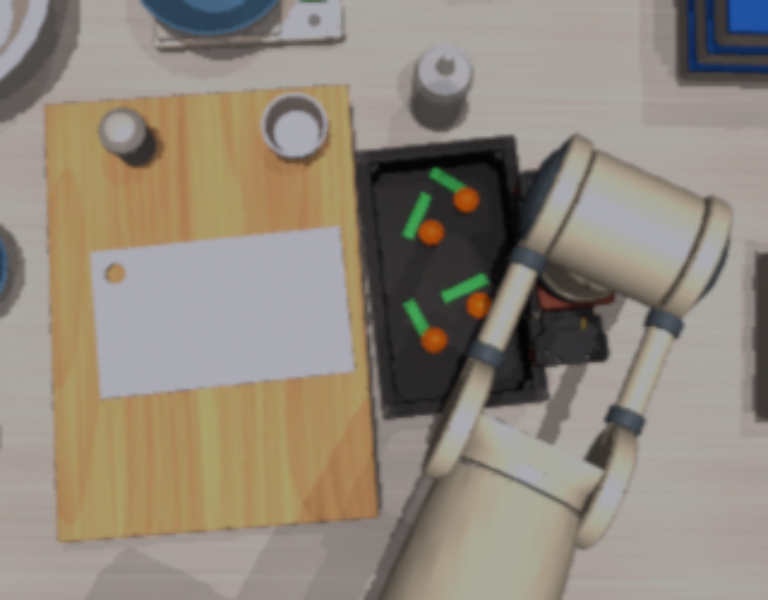

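The pan is nearly square now. Its left rim, at about x=358–385, runs close to and parallel with the block edge at x=350–377, and the bottle at (440,80) has not moved. I'll keep pushing until it makes contact.

```bash
cat > p2.py <<'E'
from station import r
from h import *
np.set_printoptions(precision=2,suppress=True)
ex,ey,ea=np.load("edge.npy"); e=F([ex,ey],ea); yaw=np.rad2deg(ea)+90; O=[180,0,yaw]
f0=np.array([-.51,.59,-.34])
def go(y,sp):
    r.servo_line([*e.w([.0076,y]),.215],O,speed=sp); s=r.sense()
    f=e.M.T@(s["contact_force"]-f0)[:2]; print(round(y,4),"clk",round(s["clock"],2),"ytcp",(e.l(s["tcp_pos"][:2])*1e3),"F",f,(s["contact_force"]-f0)[2]); return f
for y in np.arange(-.178,-.163,.0015):
    f=go(y,.02)
    if abs(f[1])>7: break
y0=y
go(y0-.02,.05); go(y0-.05,.15)
r.servo_line([*e.w([.0076,y0-.06]),.34],O,speed=.25)
r.move_joints([-60,-5,75,0,105,-3])
s=r.snapshot("top"); f=s["frame"]; print(r.sense()["clock"])
cv2.imwrite("pics/t3.png",cv2.resize(f[150:400,160:480,::-1],None,fx=2.4,fy=2.4))
wood,white,dark=masks(s); p=refine(s,big(dark),.065)
print("pan",e.l(p[0])*1e3,p[1]-e.a,p[2],p[3])
E
python3 p2.py
```

```text
-0.178 clk 5.96 ytcp [   7.6 -177.9] F [ 0.02 -0.74] 0.4190795485060875
-0.1765 clk 6.21 ytcp [   7.56 -176.49] F [-0.72 -2.14] 0.7333176349094972
-0.175 clk 6.46 ytcp [   7.56 -174.97] F [-0.74 -1.97] 0.4835338685284368
-0.1735 clk 6.71 ytcp [   7.6 -173.4] F [-0.27 -2.37] 0.5991648517699663
-0.172 clk 6.96 ytcp [   7.64 -171.85] F [-0.4  -1.95] -0.14349848036668184
-0.1705 clk 7.21 ytcp [   7.54 -171.08] F [ 0.59 -5.74] -1.269170078305628
-0.169 clk 7.46 ytcp [   7.49 -170.57] F [ -0.11 -10.01] -1.6612196430343278
-0.189 clk 8.01 ytcp [   7.61 -189.07] F [ 0.83 -0.18] 0.6249169994158374
-0.219 clk 8.36 ytcp [   7.51 -219.26] F [ 0.93 -0.12] -0.41054783792831157
10.3667
pan [ 18.09 -79.71] -0.0003318198715535209 (np.float32(259.1495), np.float32(156.72379)) [0.093, 0.086, 0.091, 0.091]
```

View pics/t3.png

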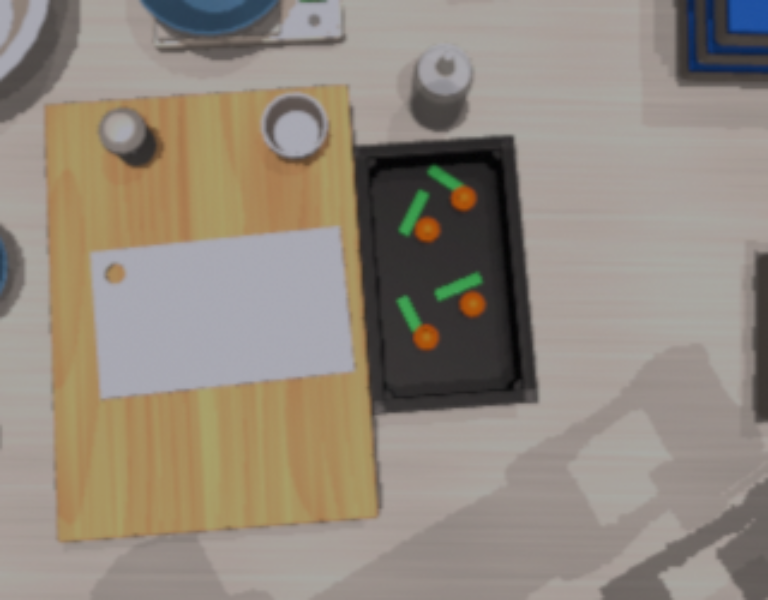

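The pan is snug and square: 79.7 mm from the block's side and 0.000 rad off, with its rim touching at x≈358–378 in the crop. Next is the board.

```bash
cat > p3.py <<'E'
from station import r
from h import *
np.set_printoptions(precision=2,suppress=True)
ex,ey,ea=np.load("edge.npy"); e=F([ex,ey],ea); yaw=np.rad2deg(ea)+90; O=[180,0,yaw]
X=-.006
r.reach([*e.w([X,.286]),.40],O)
r.servo_line([*e.w([X,.286]),.285],O,speed=.15); r.wait(.2)
s0=r.sense(); f0=s0["contact_force"]; print(s0["clock"],s0["tcp_pos"]*1e3,f0,s0["opening"])
np.save("f0.npy",f0)
def go(y,z,sp):
    r.servo_line([*e.w([X,y]),z],O,speed=sp); s=r.sense()
    f=e.M.T@(s["contact_force"]-f0)[:2]; print(round(y,4),"clk",round(s["clock"],2),"tcp",(e.l(s["tcp_pos"][:2])*1e3),s["tcp_pos"][2]*1e3,"F",f,(s["contact_force"]-f0)[2]); return f,(s["contact_force"]-f0)[2]
for z in(.27,.267,.2655): 
    f=go(.286,z,.04)
    if f[1]>4: break
else:
  for y in np.arange(.274,.212,-.006):
    f,fz=go(y,.2655,.03)
    if abs(f[1])>8 or abs(fz)>8: break
s=r.snapshot("top"); cv2.imwrite("pics/t4.png",cv2.resize(s["frame"][150:400,160:480,::-1],None,fx=2.4,fy=2.4))
s=r.snapshot("scene"); cv2.imwrite("pics/s4.png",cv2.resize(s["frame"][150:350,230:500,::-1],None,fx=2.9,fy=2.9))
E
python3 p3.py
```

```text
14.1167 [497.22 254.07 286.3 ] [-0.37 -0.19  0.13] 0.08775447473760462
0.286 clk 14.64 tcp [ -6.1  285.99] 269.569485113976 F [1.14 0.13] 1.2186923410018111
0.286 clk 14.89 tcp [ -6.02 286.  ] 266.864672925549 F [0.68 0.3 ] 0.1547130479968969
0.286 clk 15.14 tcp [ -6.02 286.  ] 265.4166576719231 F [0.77 0.62] 0.16672819179401605
0.274 clk 15.69 tcp [ -5.96 273.8 ] 265.53190115493163 F [1.43 0.19] 0.1781843696699132
0.268 clk 16.04 tcp [ -5.99 267.82] 265.5157071860674 F [ 0.28 -0.53] -0.0891042571279625
0.262 clk 16.39 tcp [ -6.   261.72] 265.49390278581177 F [ 0.58 -0.47] -0.34947369735873585
0.256 clk 16.74 tcp [ -6.   255.69] 265.50111196192483 F [-0.62  0.39] 0.5242623468316489
0.25 clk 17.09 tcp [ -5.97 249.67] 265.4433684225611 F [0.85 0.78] 0.937375433112097
0.244 clk 17.44 tcp [ -5.99 243.7 ] 265.498125850898 F [0.52 0.72] -0.39635679557474257
0.238 clk 17.79 tcp [ -5.97 237.69] 265.5111095846359 F [0.37 0.69] -0.4819385774889995
0.232 clk 18.14 tcp [ -5.97 231.7 ] 265.5090386319745 F [0.81 0.21] 0.15033424228634007
0.226 clk 18.49 tcp [ -5.97 225.67] 265.51588397067746 F [-0.06  1.04] -0.4244691165529649
0.22 clk 18.84 tcp [ -5.98 219.7 ] 265.50868420087704 F [-0.04  0.  ] -0.4438986099562515
0.214 clk 19.19 tcp [ -5.99 213.67] 265.49153137586643 F [ 0.27 -0.48] -0.510024279912953
```

View pics/t4.png

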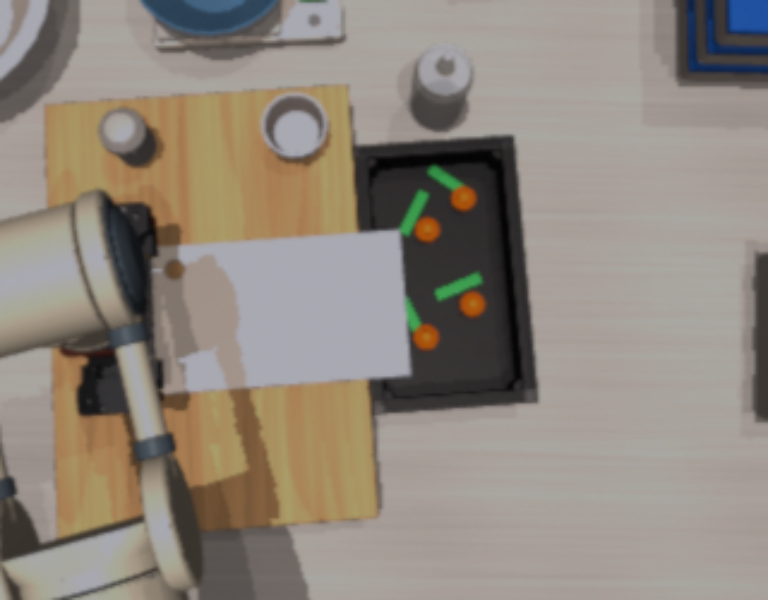

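View pics/s4.png

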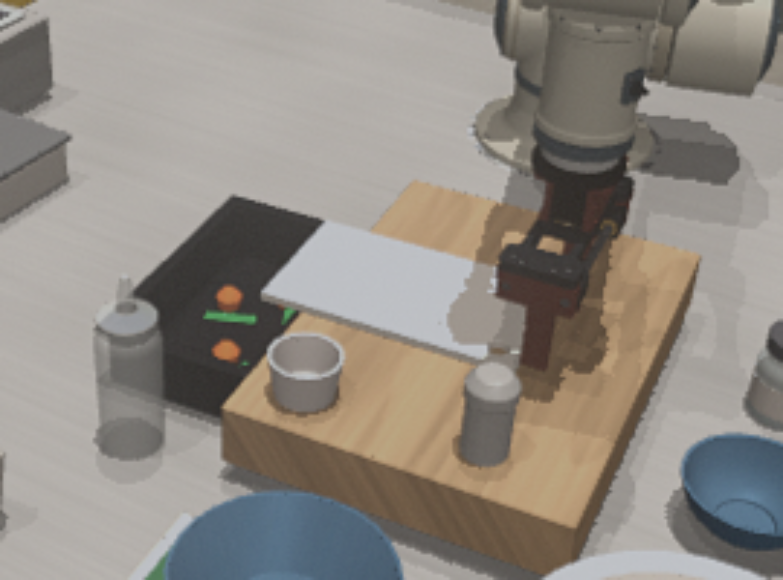

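The board slid flat and square. Its pan end is at crop x≈402–411, past the edge at about 363–369. I'll measure it and finish the push.

```bash
cat > p4.py <<'E'
from station import r
from h import *
np.set_printoptions(precision=2,suppress=True)
ex,ey,ea=np.load("edge.npy"); e=F([ex,ey],ea); yaw=np.rad2deg(ea)+90; O=[180,0,yaw]
X=-.006
def endy():
    s=r.snapshot("top"); _,w,_=masks(s); roi=np.zeros(w.shape,bool); roi[235:325,255:345]=1
    f=s["frame"]; hsv=cv2.cvtColor(f,cv2.COLOR_RGB2HSV)
    m=(hsv[...,2]>110)&(hsv[...,1]<60)&roi
    c=big(m).reshape(-1,2); L=np.array([e.l(q[:2]) for q in ray(s,c,.088)])
    L=L[(abs(L[:,0]-X)<.055)&(L[:,1]<0)]; k=np.polyfit(L[:,0],L[:,1],1)
    print("end y mm",np.polyval(k,X)*1e3,"slope",k[0],len(L)); return np.polyval(k,X)
y=endy()-.0012   # contour lies on pixel centres just inside
d=-.040-y; yt=.21367+d; print("move",d,"to",yt)
if -.012<d<-.001: r.servo_line([*e.w([X,yt]),.2655],O,speed=.02)
endy()
r.servo_line([*e.w([X,yt+.025]),.2655],O,speed=.1)
r.servo_line([*e.w([X,yt+.03]),.42],O,speed=.2)
r.move_joints([70,-15,75,0,110,0]); r.wait(.3)
s=r.snapshot("top"); f=s["frame"]; endy()
hsv=cv2.cvtColor(f,cv2.COLOR_RGB2HSV); roi=np.zeros(f.shape[:2],bool); roi[235:325,205:345]=1
# board: inside quad known to have block/pan behind
b=refine(s,big((hsv[...,1]<45)&(hsv[...,2]>110)&roi),.088)
g=F(b[0],b[1]); print("board",e.l(b[0])*1e3,b[1]-ea,b[2],"end",e.l(g.w([0,-.12]))*1e3, "clk",r.sense()["clock"])
cv2.imwrite("pics/t5.png",cv2.resize(f[150:400,160:480,::-1],None,fx=2.4,fy=2.4))
s=r.snapshot("scene"); cv2.imwrite("pics/s5.png",cv2.resize(s["frame"][150:350,230:500,::-1],None,fx=2.9,fy=2.9))
E
python3 p4.py
```

```text
end y mm -38.21469188419193 slope 0.0010896328855977684 48
move -0.0005853081158080711 to 0.21308469188419193
end y mm -38.21469188419193 slope 0.0010896328855977684 48
end y mm -38.262537145098214 slope 0.0018994973236688944 48
board [-10.13  80.85] 0.0022009153728786007 (np.float32(137.79587), np.float32(238.04004)) end [ -9.87 -39.15] clk 22.8167
```

View pics/t5.png

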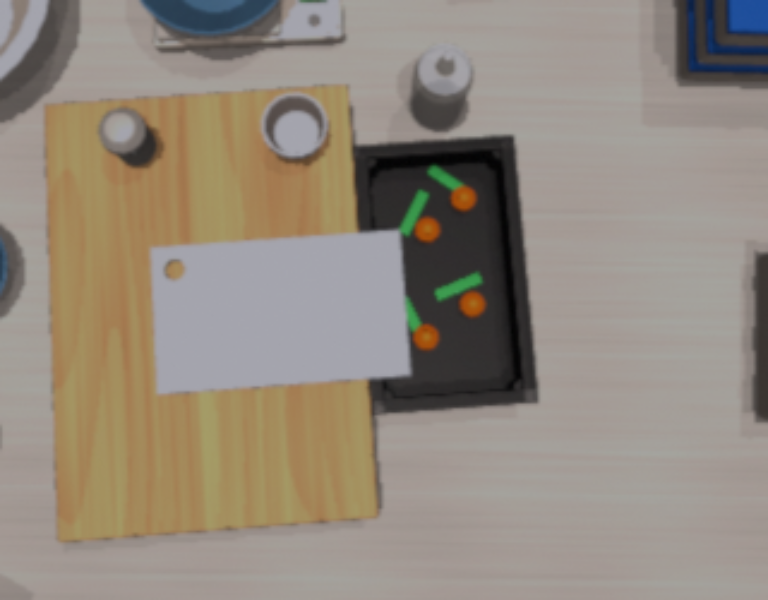

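View pics/s5.png

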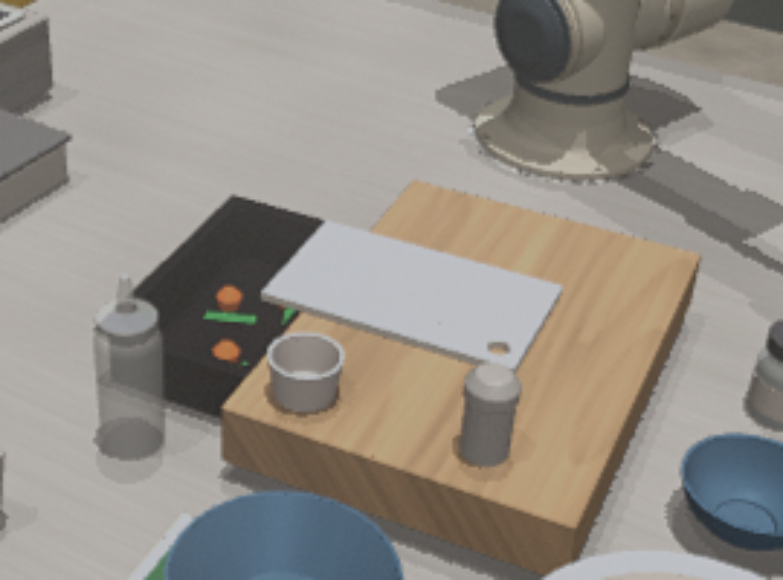

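The pictures show the board flat, with its end (crop x≈402–411) over the pan. The pan is flush with the block, the bystanders haven't moved, and the arm is clear. Handing in.

```bash
python3 -c "
from station import r
r.hand_in(); print(r.sense()['clock'])"
```

```text
the job is handed in; nothing more can be done
the job is handed in; nothing more can be done
```

The chopping station is ready and I handed the job in at about 23 s of the 51 s allowed. I pushed the pan against the block with both open fingers until it pressed back with about 10 N. I then slid the board by its far end face until it hung out over the pan. The hand-in reports no verdict.

| Last check (top camera) | Measured | Allowed |
|---|---|---|
| Board overhang | 39 mm | 28 to 52 mm |
| Board angle to the block | 0.002 rad | under 0.1 rad |
| Board end from the pan's centre, along the pan | 28 mm | within 60 mm |
| Pan centre from the block's side (snug is 81 mm) | 79.7 mm | under 91 mm |
| Pan angle to the block | under 0.001 rad | under 0.08 rad |

- **Flatness:** I judged the board and pan to be lying flat only by eye, from the scene camera.
- **Bystanders:** in the last pictures the ramekin, shaker, bottle and tub look unmoved. The bowl and jar are only partly in view, and the arm did not come near them.
- **Disagreements:** the pan reads 1.3 mm closer than snug, which is within the 2 mm camera calibration. The final 0.6 mm push on the board was too small to be worth making, so I skipped it. No check failed.

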